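# Sweep the loose relays off the training board into the parts tray

## Task

Clear the white training board: with the fingers, sweep all three loose blue relays across the panel and over its edge into the open orange tray beside it. Only push them along, never pick them up or lift them, and leave the standing capacitor, the potentiometer and the yellow meter upright and where they are.

Things in the scene. Friction and masses are not known exactly. Their poses are not given: they have to be found in the camera images.
- board: the training board, fixed to the bench: a wooden case with a smooth flat white panel and a flat printed circuit (no raised parts, no rim), 260 (its x) x 300 (its y) x 40 mm high. Origin at the centre of its underside, on the bench (height 0); the panel is at height 40 mm. Its x axis points roughly away from the robot, its y axis roughly to the robot's left; it may be turned by up to 0.15 rad
- tray: open-topped orange plastic tray, fixed to the bench, 240 (x) x 120 (y) x 34 mm high, walls and floor 3 mm thick. Origin at the centre of its underside, on the bench. It is parallel to the board and stands 3 mm from the board's left (+y) or right (-y) side, level with its middle, its centre 213 mm from the board's centre along the board's y; its rim lies 6 mm below the panel, so what is pushed over that edge falls in
- relay0_center (a point): one of three identical loose blue plastic relays, a block of 26 x 20 x 16 mm (its own x, y, z), about 20 g, with tiny brass pins on one end; lying flat on the white panel in the row nearer the robot, 64 to 92 mm from the board's centre line, on the right (-y) or left half (relay1 has the other half). The point is the centre of the block, 8 mm above the panel at the start; axes are the block's own
- relay1_center (a point): one of three identical loose blue plastic relays, a block of 26 x 20 x 16 mm (its own x, y, z), about 20 g, with tiny brass pins on one end; lying flat on the white panel in the row nearer the robot, on the other half from relay0. The point is the centre of the block, 8 mm above the panel at the start; axes are the block's own
- relay2_center (a point): one of three identical loose blue plastic relays, a block of 26 x 20 x 16 mm (its own x, y, z), about 20 g, with tiny brass pins on one end; lying flat on the white panel in the row farther from the robot, 64 to 92 mm beyond the board's centre line. The point is the centre of the block, 8 mm above the panel at the start; axes are the block's own
- relay0: the same relay as relay0_center; origin at the centre of its underside
- relay1: the same relay as relay1_center; origin at the centre of its underside
- relay2: the same relay as relay2_center; origin at the centre of its underside
- capacitor: bystander: a loose dark-blue can capacitor with a silver top, 26 mm in diameter and 36 mm high, standing on the panel in the middle row (within 10 mm of the board's centre line along x). Origin at the centre of its underside, z up. Must stay put
- pot: bystander: a loose potentiometer standing on the panel in the middle row, round steel case 26 mm in diameter and 14 mm high with a shaft and a black knob, 36 mm high in all. Origin at the centre of its underside, z up. Must stay put
- meter: bystander: a loose yellow hand-held meter lying on the bench on the other side of the board from the tray, 180 (x) x 88 (y) x 42 mm high, 0.4 kg, parallel to the board. Origin at the centre of its underside. Must stay put

How it is judged:
At the end, for the whole second after the job is handed in: All three relays lie at rest in the orange tray: each centre between the tray's walls and below 38 mm above the bench (so not bridging the rim). The capacitor and the potentiometer still stand upright (within 0.2 rad) and they and the meter are within 15 mm of where they were (x of relay0_center in the frame of tray between -0.118 and 0.118 m and y of relay0_center in the frame of tray between -0.058 and 0.058 m and height (world z) of each of relay0_center, relay1_center, relay2_center below 0.038 m and linear speed of each of relay0, relay1, relay2 below 0.02 m/s and x of relay1_center in the frame of tray between -0.118 and 0.118 m and y of relay1_center in the frame of tray between -0.058 and 0.058 m and x of relay2_center in the frame of tray between -0.118 and 0.118 m and y of relay2_center in the frame of tray between -0.058 and 0.058 m and distance of each of capacitor, pot, meter from where it was at the start of the episode below 0.015 m and angle between each of capacitor, pot's own z axis and vertical below 0.2 rad); the robot touches nothing.
It fails at once if a relay was lifted: its centre rose above 64 mm over the bench (16 mm above where it lay) (height (world z) of any of relay0_center, relay1_center, relay2_center above 0.064 m).
It fails at once if the capacitor, potentiometer or meter was pushed more than 15 mm or tipped (distance of any of capacitor, pot, meter from where it was at the start of the episode above 0.015 m or angle between any of capacitor, pot's own z axis and vertical above 0.3 rad).
It also fails if it takes over 64 s, if anything falls off the work surface, if the arm or the gripper's body presses on something with over 40 N, if the wrist force passes 120 N, or if a joint passes its speed limit or range.

## Robot

A 6-joint arm with a two-finger parallel gripper is mounted at the origin on the work surface. World frame = base frame: x ahead of the robot, y to its left, z up, the work surface at z = 0. Lengths are in m, angles in rad, forces in N, time in s.
With the tool pointing down it reaches from about 0.375 to 0.9 m from the base axis. Payload 3.1 kg.
Tool frame: the origin (TCP) lies midway between the tips of the shut fingers; the grasp point (between the pads) lies robot.tcp_to_grasp behind it (robot.tcp_to_grasp is the distance from the TCP to the grasp point, in m); z points along the fingers, y is the direction in which the jaws open and shut (so a half turn about z gives the same grasp; the last joint's range is limited). The gripper opens to 87 mm and grips with 3 to 60 N. Pads are 19 mm wide; open, the fingers measure 117 mm over their backs; the gripper's body (75 mm by 190 mm) begins 51 mm behind the grasp point.
Start: joints at [-1.502, 0.527, 1.433, -0, 1.181, -0.178], TCP at [0.153, -0.606, 0.223] pointing down, gripper open.
Joint ranges: [-3.08, 3.08], [-0.75, 2.2], [0.22, 2.44], [-1.43, 4.57], [0, 2.65], [-2.85, 2.85]. Speed limits (rad/s): [2.79, 2.79, 3.14, 3.14, 3.14, 3.14].

## Interface

Orientations are given as a unit quaternion [x, y, z, w].
In Python, from rig import robot, cams, nets gives the robot as it stands. The module is installed in compiled form; this text tells all that it offers.
- The arm moves only by the tool play_rows, never from a script. Its argument "commands" is a list of rows, each an object of numbers: "x", "y", "z": the shift along the tool's x, y, z in mm; "spin": the turn about the tool's z in rad. In form: [{"x": .., "y": .., "z": .., "spin": ..}, ...]. A call has 1 to 8 rows; each row shifts and turns the pose as measured when the row begins, along the tool's axes as they then stand; what a row does not reach is not made up. A row lasts 1/10 s, in which the tool goes at most 50 mm and 8.59 degrees, less where a joint would pass 70% of its speed; a pose out of reach is approached as far as the arm can. A call is refused whole if a number of a shift passes 50 or a number of a turn 0.15, either way. A call with a gripper value outside its range is refused whole. "grip" is the opening, from 0 (shut) to 1 (fully open), set as the call begins (left out, the last holds). The fingers move at their own pace and stop on an object; "newtons" is the grip in N (left out, the last holds). Time passes only in rows, so rows that do not move let the fingers close. It gives the time, the measured TCP pose, the force and the opening at its end, in the units of the state.
- robot.get_obs(): the state, without advancing time (a new reading comes with each control period).
- cams.camera(name): name is "scene" or "top"; returns a dict with "img" (384x512x3 uint8, red, green, blue), "fx", "fy", "cx", "cy" (pixels), "k1" (the pictures are not rectified: a ray, as slopes to the right and down, at radius r is drawn at 1 + k1 r^2 times it, then the intrinsics apply), "world_to_cam" (4x4, takes a point from world to camera coordinates). Camera axes: x right, y up, looking along -z (the intrinsics and any distortion apply to the point x, -y, -z); pixel columns grow to the right and rows downward; lengths in m; the calibration is good to about 2 mm. A picture is of the moment at which its call begins. There is no depth.
- robot.hand_in(): hands the job in, once; it reports no verdict.
Trained networks look in a picture, given as the dict that the camera call returned (one of the last four; its "shot" number tells which), for a name from the list of things; names that differ only in an ending like _2 or _b are one class to them, and where a whole thing is asked for, a point or a joint stands for the part that bears it (a point fixed in the world has none). Each returns a list of dicts, best first, with "conf" (0 to 1); they miss things now and then, are a little off and sometimes report something else, mostly with a low value. They report only what shows in the picture. A call takes as long as a camera call.
- nets.outline_of(picture, name): "region" (384x512 bool, what is visible of it) and "pixel" ([column, row] in pixels, amid what is visible of it).
The state is a dict: "time": time; "q": joint angles; "joint_velocities": joint speeds; "joint_torque": joint torques, N m; "position": TCP position; "tool_rot": TCP orientation; "ft_force": force on the tool from outside, world axes, zero at the start; "moment": the same for the moment, N m; "grip_width": finger opening in m.
Only numpy, scipy, OpenCV 4.12 (cv2) and the standard library are available. Lean on these libraries where they do the work, as an engineer would, in place of code of your own. Each camera call takes 0.05 s, during which the arm holds its last target.

## Working session

There is one attempt and no reset: what is moved stays moved. The work goes in short steps, Python scripts to look and compute and a tool call to move; the robot and the scene stay as the last step left them, time stands still between calls to the robot, and variables do not carry over. Pictures are saved under pics/ and viewed, and the job is handed in when it is done.

Besides the shell and the picture viewer there is one more tool, called after "Request:" by a JSON object that holds its "fn" and its "kwargs". play_rows: Moves the arm, as the interface text tells. Its arguments: {"type":"object","properties":{"commands":{"type":"array"},"grip":{"type":"number"},"newtons":{"type":"number"}},"required":["commands"]}

```bash
mkdir -p pics
cat > h.py <<'E'
import numpy as np, cv2
from rig import robot, cams, nets
def ray(c,px):
    u=(px[0]-c['cx'])/c['fx']; v=(px[1]-c['cy'])/c['fy']
    rd=np.hypot(u,v); r=rd
    for _ in range(30): r=rd/(1+c['k1']*r*r)
    s=r/rd if rd>0 else 1
    M=np.array(c['world_to_cam']); R=M[:3,:3]; o=-R.T@M[:3,3]
    return o,R.T@np.array([u*s,-v*s,-1])
def at(c,px,z):
    o,d=ray(c,px); return o+d*(z-o[2])/d[2]
def proj(c,p):
    M=np.array(c['world_to_cam']); q=M[:3,:3]@np.array(p)+M[:3,3]
    u=q[0]/-q[2]; v=-q[1]/-q[2]; k=1+c['k1']*(u*u+v*v)
    return c['cx']+c['fx']*u*k, c['cy']+c['fy']*v*k
E
python3 - <<'E'
from h import *
o=robot.get_obs(); print(o['position'],o['tool_rot'],o['time'],robot.tcp_to_grasp)
for n in ['top','scene']:
    c=cams.camera(n); cv2.imwrite(f'pics/{n}0.png',c['img'][:,:,::-1])
    print(n,c['fx'],c['k1'],at(c,(256,192),0),ray(c,(256,192))[0])
    for k,z in [('board',.04),('tray',.034),('relay0',.048),('capacitor',.036),('pot',.036),('meter',.042)]:
        for d in nets.outline_of(c,k)[:4]:
            ys,xs=np.nonzero(d['region']); 
            r=cv2.minAreaRect(np.array([at(c,p,z)[:2]*1000 for p in zip(xs,ys)],np.float32))
            print(k,round(d['conf'],2),np.round(d['pixel']),np.round(at(c,d['pixel'],z),3),np.round(r[0]),np.round(r[1]),round(r[2],1))
E
```

```text
[ 0.15327531 -0.60518016  0.22158449] [ 9.92333740e-01  1.23582522e-01  5.96669923e-05 -1.05119381e-03] 0.0 0.0187
top 372.79764461878045 -0.06871235055611105 [0.56019543 0.02214958 0.        ] [0.45646612 0.01467434 0.72356198]
board 0.86 [254. 191.] [0.557 0.026 0.04 ] [568.  22.] [299. 262.] 82.6
board 0.64 [194. 225.] [0.493 0.135 0.04 ] [496. 129.] [22. 26.] 64.8
tray 0.96 [144. 172.] [0.59  0.234 0.034] [594. 233.] [124. 241.] 82.7
relay0 0.64 [278. 240.] [ 0.467 -0.019  0.048] [470. -13.] [20. 26.] 37.2
relay0 0.59 [295. 154.] [ 0.625 -0.05   0.048] [626. -44.] [21. 30.] 46.0
relay0 0.43 [195. 224.] [0.494 0.131 0.048] [495. 128.] [22. 27.] 65.2
capacitor 0.74 [276. 187.] [ 0.566 -0.015  0.036] [564. -16.] [28. 28.] 0.8
pot 0.73 [236. 188.] [0.563 0.059 0.036] [566.  57.] [23. 23.] 45.8
meter 0.56 [366. 207.] [ 0.529 -0.182  0.042] [ 537. -182.] [ 92. 179.] 82.4
scene 470.7131608066955 0.02786467666419127 [ 0.52554134 -0.02235763  0.        ] [1.20226529 0.2296334  0.53098373]
board 0.8 [272. 210.] [0.616 0.04  0.04 ] [584.  23.] [310. 300.] 82.9
tray 0.84 [388. 246.] [0.634 0.233 0.034] [608. 232.] [124. 277.] 82.8
relay0 0.71 [338. 175.] [0.489 0.125 0.048] [490. 125.] [33. 47.] 65.6
relay0 0.54 [271. 156.] [ 0.468 -0.013  0.048] [468. -16.] [44. 27.] 19.4
relay0 0.5 [222. 198.] [ 0.623 -0.048  0.048] [622. -47.] [38. 30.] 42.0
relay0 0.33 [291. 190.] [0.562 0.056 0.048] [550.  49.] [67. 25.] 17.5
capacitor 0.67 [251. 176.] [ 0.528 -0.031  0.036] [525. -30.] [80. 26.] 21.1
pot 0.73 [222. 199.] [ 0.61  -0.055  0.036] [611. -53.] [43. 29.] 24.2
pot 0.59 [290. 190.] [0.545 0.05  0.036] [533.  44.] [69. 25.] 16.1
meter 0.62 [169. 176.] [ 0.584 -0.17   0.042] [ 568. -178.] [ 97. 203.] 83.0
meter 0.46 [274. 212.] [0.62  0.045 0.042] [586.  24.] [309. 299.] 83.0
```

View pics/top0.png

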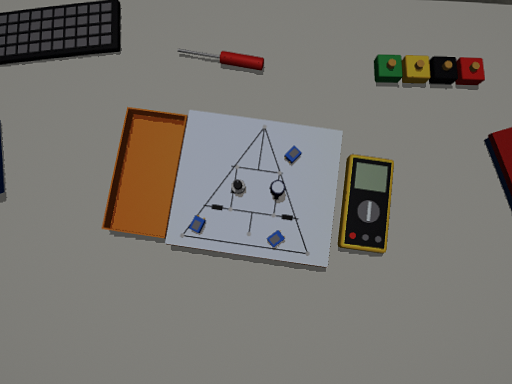

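View pics/scene0.png

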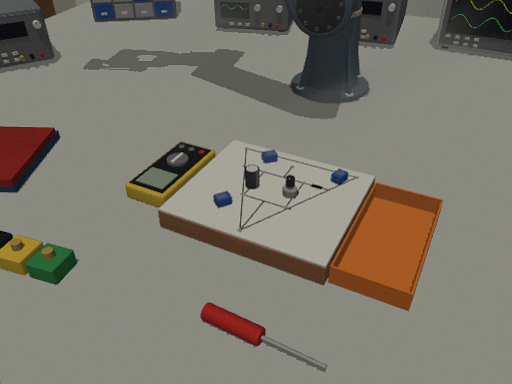

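The board is turned about -0.129 rad and the tray is on its left (+y). In the top view the relays are at (294,154), (276,239) and (197,224), the capacitor at (278,187) and the pot at (238,186). I'll turn the fingers into a narrow fork that faces the tray.

Request:
{"fn": "play_rows", "kwargs": {"commands": [{"spin": -0.149},{"spin": -0.149},{"spin": -0.149},{"spin": -0.149},{"spin": -0.149},{"spin": -0.149},{"spin": -0.149},{"spin": -0.149}], "grip": 0.14}}

```text
invalid input
```

```bash
cat >> h.py <<'E'
B=np.array([568,22.]);X=np.array([.9917,-.1287]);Y=np.array([.1287,.9917])
from scipy.spatial.transform import Rotation as Ro
def st(*targets):
    o=robot.get_obs(); p=np.array(o['position'])*1000; R=Ro.from_quat(o['tool_rot']).as_matrix()
    d=p[:2]-B; print('t',o['time'],'board xy',np.round([d@X,d@Y],1),'z',round(p[2],1),'toolx yaw',round(np.arctan2(R[1,0],R[0,0]),3),'want',round(np.arctan2(Y[1],Y[0]),3),'w',o['grip_width'],'F',np.round(o['ft_force'],1),'q',np.round(o['q'],2))
    for x,y,z in targets:
        w=np.r_[B+x*X+y*Y,z]; print((x,y,z),'tool delta',np.round(R.T@(w-p),1))
def look(name):
    c=cams.camera('top'); cv2.imwrite(f'pics/{name}.png',c['img'][:,:,::-1])
    for k,z in [('relay0',.048),('capacitor',.036),('pot',.036),('meter',.042)]:
        for d in nets.outline_of(c,k)[:4]:
            ys,xs=np.nonzero(d['region'])
            r=cv2.minAreaRect(np.array([at(c,p,z)[:2]*1000 for p in zip(xs,ys)],np.float32)); e=np.array(r[0])-B
            print(k,round(d['conf'],2),'board',np.round([e@X,e@Y]),np.round(r[1]))
E
python3 -c "
from h import *
st((-86,56,150),(-86,56,46))"
```

```text
t 0.7 board xy [-330.5 -676. ] z 222.6 toolx yaw 0.248 want 1.442 w 0.08710358291841337 F [0.7 0.7 1. ] q [-1.5   0.53  1.43 -0.    1.18 -0.18]
(-86, 56, 150) tool delta [ 496.6 -590.7   72.6]
(-86, 56, 46) tool delta [ 496.6 -590.8  176.6]
```

Request:
{"fn": "play_rows", "kwargs": {"commands": [{"x": 0,"y": 0,"z": 0,"spin": -0.149},{"x": 0,"y": 0,"z": 0,"spin": -0.149},{"x": 0,"y": 0,"z": 0,"spin": -0.149},{"x": 0,"y": 0,"z": 0,"spin": -0.149},{"x": 0,"y": 0,"z": 0,"spin": -0.149},{"x": 0,"y": 0,"z": 0,"spin": -0.149},{"x": 0,"y": 0,"z": 0,"spin": -0.149},{"x": 0,"y": 0,"z": 0,"spin": -0.149}], "grip": 0.14}}

```text
time: 1.5
position: [0.1534, -0.6059, 0.2229]
tool_rot: [0.748, 0.664, -0.0, 0.0]
ft_force: [0.5, 0.5, 0.9]
grip_width: 0.0309
```

```bash
python3 -c "
from h import *
st((-86,56,150),(-86,56,46))"
```

```text
t 1.5 board xy [-330.4 -676.1] z 222.9 toolx yaw 1.453 want 1.442 w 0.030939792346981784 F [0.5 0.5 0.9] q [-1.5   0.53  1.43  0.    1.18 -1.38]
(-86, 56, 150) tool delta [729.3 252.5  72.6]
(-86, 56, 46) tool delta [729.4 252.5 176.6]
```

Request:
{"fn": "play_rows", "kwargs": {"commands": [{"x": 30,"y": 40,"z": 0,"spin": 0},{"x": 30,"y": 40,"z": 0,"spin": 0},{"x": 30,"y": 40,"z": 0,"spin": 0},{"x": 30,"y": 40,"z": 0,"spin": 0},{"x": 30,"y": 40,"z": 0,"spin": 0},{"x": 30,"y": 40,"z": 0,"spin": 0},{"x": 45,"y": 10,"z": 0,"spin": 0},{"x": 45,"y": 0,"z": 0,"spin": 0}]}}

```text
time: 2.3
position: [0.4393, -0.372, 0.2221]
tool_rot: [0.75, 0.661, -0.002, 0.006]
ft_force: [-0.0, 0.5, 0.1]
grip_width: 0.0123
```

Request:
{"fn": "play_rows", "kwargs": {"commands": [{"x": 48,"y": 0,"z": 0,"spin": 0},{"x": 48,"y": 0,"z": 0,"spin": 0},{"x": 48,"y": 0,"z": 0,"spin": 0},{"x": 48,"y": 0,"z": 0,"spin": 0},{"x": 48,"y": 0,"z": 0,"spin": 0},{"x": 48,"y": 0,"z": 0,"spin": 0},{"x": 48,"y": 0,"z": 10,"spin": 0},{"x": 0,"y": 0,"z": 10,"spin": 0}]}}

```text
time: 3.1
position: [0.4851, -0.0225, 0.2003]
tool_rot: [0.749, 0.663, 0.001, 0.01]
ft_force: [0.6, -0.6, 0.1]
grip_width: 0.0121
```

```bash
python3 -c "
from h import *
st((-86,56,150),(-86,56,46))"
```

```text
t 3.1 board xy [-76.5 -54.9] z 200.3 toolx yaw 1.449 want 1.442 w 0.01205138787503184 F [ 0.6 -0.6  0.1] q [-0.27  0.37  1.81 -0.01  0.95 -0.14]
(-86, 56, 150) tool delta [111.5  -9.5  48.7]
(-86, 56, 46) tool delta [112.8 -11.2 152.7]
```

Request:
{"fn": "play_rows", "kwargs": {"commands": [{"x": 40,"y": -5,"z": 0,"spin": 0},{"x": 40,"y": -5,"z": 0,"spin": 0},{"x": 30,"y": 0,"z": 20,"spin": 0.007},{"x": 3,"y": 0,"z": 20,"spin": 0},{"x": 0,"y": 0,"z": 20,"spin": 0},{"x": 0,"y": 0,"z": 20,"spin": 0},{"x": 0,"y": 0,"z": 20,"spin": 0},{"x": 0,"y": 0,"z": 0,"spin": 0}]}}

```text
time: 3.9
position: [0.4957, 0.0907, 0.0956]
tool_rot: [0.75, 0.661, 0.003, 0.014]
ft_force: [-0.2, -1.1, -1.5]
grip_width: 0.0123
```

```bash
python3 -c "
from h import *
st((-86,56,46),(-86,180,46)); look('a')"
```

```text
t 3.9 board xy [-80.6  58.8] z 95.6 toolx yaw 1.444 want 1.442 w 0.012295268332776046 F [-0.2 -1.1 -1.5] q [-0.03  0.56  1.86 -0.03  0.69  0.12]
(-86, 56, 46) tool delta [-2.1 -6.7 49.4]
(-86, 180, 46) tool delta [121.9  -6.4  47.7]
relay0 0.71 board [  0. -39.] [30. 29.]
relay0 0.49 board [ 66. -59.] [21. 29.]
relay0 0.43 board [-92. -48.] [19. 26.]
capacitor 0.45 board [  2. -38.] [27. 24.]
pot 0.69 board [-6. 29.] [23. 11.]
meter 0.8 board [  -3. -205.] [ 91. 178.]
```

View pics/a.png

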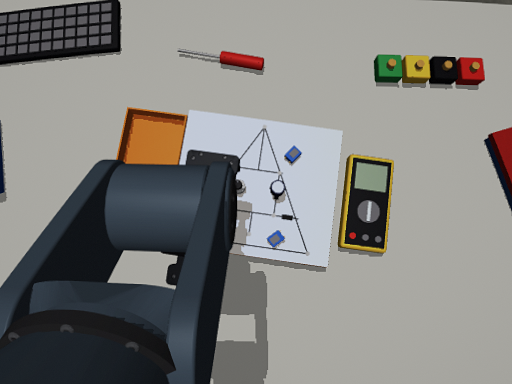

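The arm hides relay 1 and the fork from this camera, but the measured pose is clear. Descending behind that relay now.

Request:
{"fn": "play_rows", "kwargs": {"commands": [{"x": -1,"y": -4,"z": 20,"spin": 0},{"x": 0,"y": -2,"z": 20,"spin": 0},{"x": 0,"y": 0,"z": 8,"spin": 0},{"x": 0,"y": 0,"z": 0,"spin": 0}]}}

```text
time: 4.55
position: [0.4979, 0.0895, 0.0542]
tool_rot: [0.75, 0.661, 0.01, 0.021]
ft_force: [-0.0, 0.2, 0.3]
grip_width: 0.0124
```

```bash
python3 -c "
from h import *
st((-86,56,46),(-86,180,46))
c=cams.camera('scene'); cv2.imwrite('pics/b.png',c['img'][:,:,::-1])"
```

```text
t 4.55 board xy [-78.2  58. ] z 54.2 toolx yaw 1.443 want 1.442 w 0.012385616150682828 F [-0.   0.2  0.3] q [-0.03  0.64  1.89 -0.03  0.57  0.12]
(-86, 56, 46) tool delta [-1.9 -8.2  7.8]
(-86, 180, 46) tool delta [122.1  -7.9   6.3]
```

View pics/b.png

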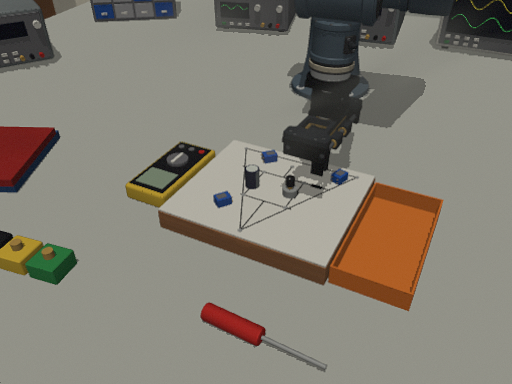

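Request:
{"fn": "play_rows", "kwargs": {"commands": [{"x": 0,"y": -6,"z": 6,"spin": 0},{"x": 0,"y": -5,"z": 4,"spin": 0},{"x": 0,"y": 0,"z": 0,"spin": 0}]}}

```text
time: 4.9
position: [0.4883, 0.091, 0.0454]
tool_rot: [0.75, 0.661, 0.012, 0.022]
ft_force: [0.8, -0.8, 0.2]
grip_width: 0.0119
```

```bash
python3 -c "
from h import *
st((-86,56,46),(-86,180,46))"
```

```text
t 4.9 board xy [-87.9  58.1] z 45.4 toolx yaw 1.444 want 1.442 w 0.011927972666084391 F [ 0.8 -0.8  0.2] q [-0.03  0.65  1.92 -0.03  0.52  0.12]
(-86, 56, 46) tool delta [-2.1  1.9 -0.5]
(-86, 180, 46) tool delta [121.9   2.2  -1.9]
```

Request:
{"fn": "play_rows", "kwargs": {"commands": [{"x": 8,"y": 0,"z": 0,"spin": 0},{"x": 10,"y": 0,"z": 0,"spin": 0},{"x": 10,"y": 0,"z": 0,"spin": 0},{"x": 10,"y": 0,"z": 0,"spin": 0},{"x": 10,"y": 0,"z": 0,"spin": 0},{"x": 10,"y": 0,"z": 0,"spin": 0}]}}

```text
time: 5.5
position: [0.4969, 0.1533, 0.0455]
tool_rot: [0.75, 0.66, 0.013, 0.023]
ft_force: [-0.5, -1.1, -0.0]
grip_width: 0.0124
```

```bash
python3 -c "
from h import *
st((-86,180,46))
c=cams.camera('scene'); cv2.imwrite('pics/c.png',c['img'][:,:,::-1])"
```

```text
t 5.5 board xy [-87.4 121. ] z 45.5 toolx yaw 1.443 want 1.442 w 0.012439147075491125 F [-0.5 -1.1 -0. ] q [ 0.1   0.67  1.86 -0.04  0.57  0.26]
(-86, 180, 46) tool delta [59.   1.5 -1.1]
```

View pics/c.png

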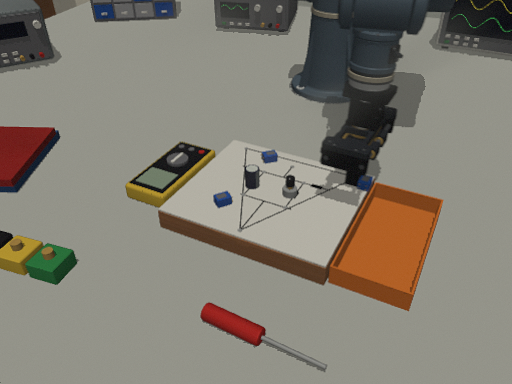

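The relay at (365,183) is riding in front of the fork, close to the board edge. I'll continue over it.

Request:
{"fn": "play_rows", "kwargs": {"commands": [{"x": 10,"y": 0,"z": 0,"spin": 0},{"x": 10,"y": 0,"z": 0,"spin": 0},{"x": 10,"y": 0,"z": 0,"spin": 0},{"x": 10,"y": 0,"z": 0,"spin": 0},{"x": 10,"y": 0,"z": 0,"spin": 0},{"x": 8,"y": 0,"z": 0,"spin": 0}]}}

```text
time: 6.15
position: [0.5051, 0.2171, 0.0447]
tool_rot: [0.75, 0.661, 0.013, 0.023]
ft_force: [-0.1, -0.1, 0.6]
grip_width: 0.0124
```

```bash
python3 -c "
from h import *
st()
c=cams.camera('scene'); cv2.imwrite('pics/d.png',c['img'][:,:,::-1])"
```

```text
t 6.15 board xy [-87.5 185.3] z 44.7 toolx yaw 1.444 want 1.442 w 0.012439093891717882 F [-0.1 -0.1  0.6] q [ 0.22  0.69  1.79 -0.05  0.62  0.38]
```

View pics/d.png

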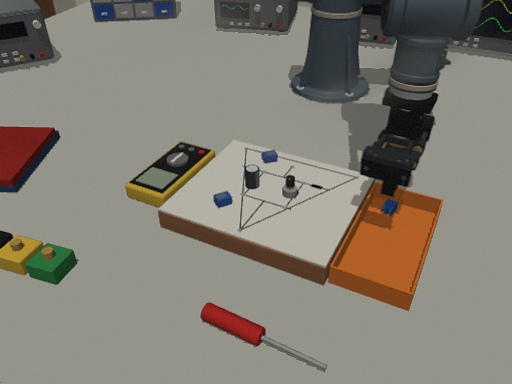

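The relay dropped into the tray at (390,207). Now lifting and going back for the second near relay.

Request:
{"fn": "play_rows", "kwargs": {"commands": [{"x": 0,"y": 0,"z": -30,"spin": 0},{"x": 0,"y": 0,"z": -30,"spin": 0},{"x": -40,"y": 0,"z": 0,"spin": 0},{"x": -45,"y": 0,"z": 0,"spin": 0},{"x": -45,"y": 0,"z": 0,"spin": 0},{"x": -45,"y": 0,"z": 0,"spin": 0},{"x": -45,"y": 0,"z": 0,"spin": 0},{"x": -40,"y": 0,"z": 0,"spin": 0}]}}

```text
time: 7.0
position: [0.4728, -0.0409, 0.1101]
tool_rot: [0.745, 0.666, 0.016, 0.025]
ft_force: [0.3, -0.7, -0.1]
grip_width: 0.0123
```

```bash
python3 -c "
from h import *
st((-92,-90,46)); look('e')"
```

```text
t 7.0 board xy [-86.3 -74.6] z 110.1 toolx yaw 1.458 want 1.442 w 0.01229435996514191 F [ 0.3 -0.7 -0.1] q [-0.32  0.5   1.95  0.    0.63 -0.22]
(-92, -90, 46) tool delta [-14.7  -9.7  63.8]
relay0 0.67 board [-90. 181.] [23. 26.]
relay0 0.56 board [ 66. -59.] [21. 29.]
pot 0.71 board [-7. 34.] [27. 24.]
meter 0.61 board [  27. -206.] [ 90. 117.]
```

View pics/e.png

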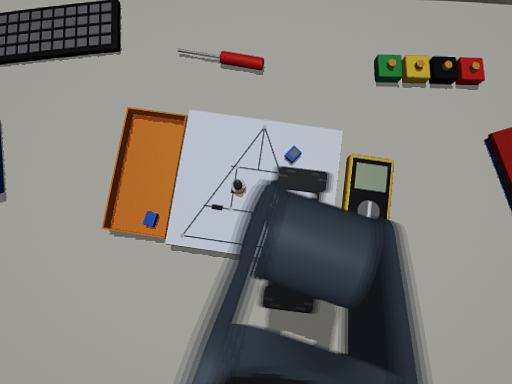

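The first relay lies in the tray at pixel (151,219), and the pot hasn't moved.

Request:
{"fn": "play_rows", "kwargs": {"commands": [{"x": -14,"y": -5,"z": 0,"spin": 0.016},{"x": -2,"y": -4,"z": 20,"spin": 0},{"x": 0,"y": -2,"z": 20,"spin": 0},{"x": 0,"y": -2,"z": 15,"spin": 0},{"x": 0,"y": -3,"z": 4,"spin": 0},{"x": 0,"y": 0,"z": 0,"spin": 0}]}}

```text
time: 7.85
position: [0.4591, -0.0443, 0.0492]
tool_rot: [0.746, 0.666, 0.017, 0.024]
ft_force: [0.5, -0.1, -0.4]
grip_width: 0.012
```

```bash
python3 -c "
from h import *
st((-92,-90,46),(-90,180,46))
c=cams.camera('scene'); cv2.imwrite('pics/f.png',c['img'][:,:,::-1])"
```

```text
t 7.85 board xy [-99.4 -79.8] z 49.2 toolx yaw 1.457 want 1.442 w 0.011956322464032807 F [ 0.5 -0.1 -0.4] q [-0.34  0.62  2.02  0.01  0.44 -0.24]
(-92, -90, 46) tool delta [-10.3   7.1   3.7]
(-90, 180, 46) tool delta [259.6  13.4   2. ]
```

View pics/f.png

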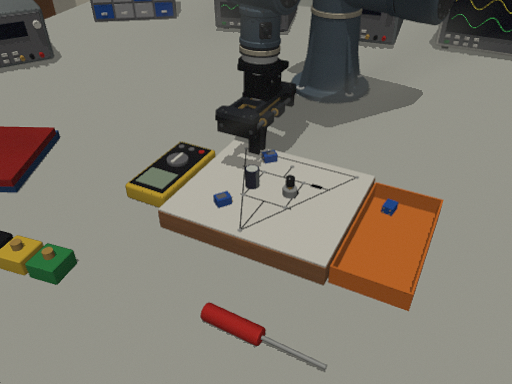

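Request:
{"fn": "play_rows", "kwargs": {"commands": [{"x": 0,"y": 7,"z": 3,"spin": 0.015},{"x": 0,"y": 3,"z": 1,"spin": 0.01},{"x": 8,"y": 0,"z": 0,"spin": 0},{"x": 10,"y": 0,"z": 0,"spin": 0},{"x": 10,"y": 0,"z": 0,"spin": 0},{"x": 10,"y": 0,"z": 0,"spin": 0},{"x": 10,"y": 0,"z": 0,"spin": 0},{"x": 10,"y": 0,"z": 0,"spin": 0}]}}

```text
time: 8.7
position: [0.4817, 0.0162, 0.0481]
tool_rot: [0.754, 0.656, 0.019, 0.027]
ft_force: [0.4, -0.6, 0.4]
grip_width: 0.0126
```

```bash
python3 -c "
from h import *
st((-90,180,46))
c=cams.camera('scene'); cv2.imwrite('pics/g.png',c['img'][:,:,::-1])"
```

```text
t 8.7 board xy [-84.9 -16.8] z 48.1 toolx yaw 1.43 want 1.442 w 0.012559565795996831 F [ 0.4 -0.6  0.4] q [-0.2   0.63  1.98 -0.01  0.47 -0.05]
(-90, 180, 46) tool delta [196.8  -7.4   0.2]
```

View pics/g.png

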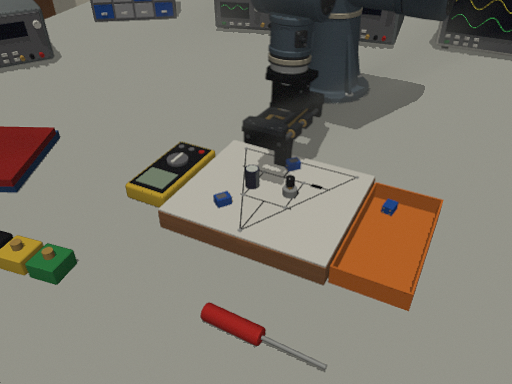

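Request:
{"fn": "play_rows", "kwargs": {"commands": [{"x": 10,"y": -2,"z": 1,"spin": -0.012},{"x": 10,"y": -2,"z": 1,"spin": 0},{"x": 10,"y": -1,"z": 0,"spin": 0},{"x": 10,"y": 0,"z": 0,"spin": 0},{"x": 10,"y": 0,"z": 0,"spin": 0},{"x": 10,"y": 0,"z": 0,"spin": 0},{"x": 10,"y": 0,"z": 0,"spin": 0},{"x": 10,"y": 0,"z": 0,"spin": 0}]}}

```text
time: 9.55
position: [0.487, 0.1041, 0.0448]
tool_rot: [0.75, 0.661, 0.019, 0.027]
ft_force: [-0.6, -0.5, -0.1]
grip_width: 0.0123
```

```bash
python3 -c "
from h import *
st((-90,180,46))
c=cams.camera('scene'); cv2.imwrite('pics/g2.png',c['img'][:,:,::-1])
for d in nets.outline_of(c,'relay0'):
  e=at(c,d['pixel'],.05)[:2]*1000-B; print(round(d['conf'],2),np.round([e@X,e@Y]))"
```

```text
t 9.55 board xy [-90.9  71. ] z 44.8 toolx yaw 1.444 want 1.442 w 0.012250893527925468 F [-0.6 -0.5 -0.1] q [-0.    0.65  1.93 -0.03  0.49  0.15]
(-90, 180, 46) tool delta [109.    1.3  -2. ]
0.66 [ 64. -59.]
0.63 [-96.  89.]
0.51 [-43. 198.]
```

View pics/g2.png

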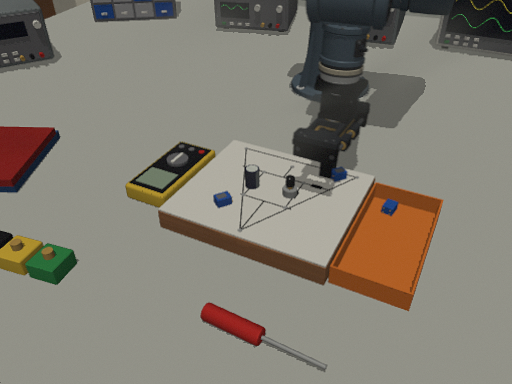

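Request:
{"fn": "play_rows", "kwargs": {"commands": [{"x": 10,"y": 0,"z": -1,"spin": 0},{"x": 10,"y": 0.5,"z": 0,"spin": 0},{"x": 10,"y": 0.5,"z": 0,"spin": 0},{"x": 10,"y": 0.5,"z": 0,"spin": 0},{"x": 10,"y": 0.5,"z": 0,"spin": 0}]}}

```text
time: 10.15
position: [0.4957, 0.1567, 0.0455]
tool_rot: [0.75, 0.66, 0.019, 0.027]
ft_force: [-1.2, 0.6, -0.1]
grip_width: 0.0122
```

```bash
python3 -c "
from h import *
st((-90,180,46))
c=cams.camera('scene'); cv2.imwrite('pics/g3.png',c['img'][:,:,::-1])
for d in nets.outline_of(c,'relay0'):
  e=at(c,d['pixel'],.05)[:2]*1000-B; print(round(d['conf'],2),np.round([e@X,e@Y]))"
```

```text
t 10.15 board xy [-89.  124.3] z 45.5 toolx yaw 1.444 want 1.442 w 0.012191628733896133 F [-1.2  0.6 -0.1] q [ 0.1   0.66  1.87 -0.04  0.54  0.27]
(-90, 180, 46) tool delta [55.7 -0.8 -0.9]
0.8 [ 66. -60.]
0.79 [-36. 200.]
0.62 [-90. 144.]
```

View pics/g3.png

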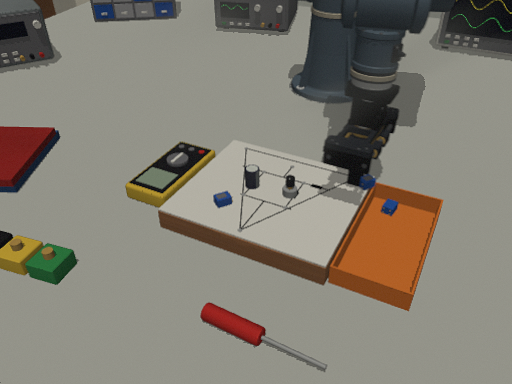

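Request:
{"fn": "play_rows", "kwargs": {"commands": [{"x": 10,"y": 0,"z": 0,"spin": 0},{"x": 10,"y": 0,"z": 0,"spin": 0},{"x": 10,"y": 0,"z": 0,"spin": 0},{"x": 10,"y": 0,"z": 0,"spin": 0},{"x": 10,"y": 0,"z": 0,"spin": 0},{"x": 10,"y": 0,"z": 0,"spin": 0},{"x": 0,"y": 0,"z": -30,"spin": 0},{"x": 0,"y": 0,"z": -30,"spin": 0}]}}

```text
time: 11.05
position: [0.4974, 0.2235, 0.102]
tool_rot: [0.75, 0.661, 0.015, 0.025]
ft_force: [0.2, -0.1, 1.1]
grip_width: 0.0121
```

```bash
python3 -c "
from h import *
st((66,-98,120))
c=cams.camera('scene'); cv2.imwrite('pics/i.png',cv2.resize(c['img'][120:300,200:460,::-1],None,fx=3,fy=3))"
```

```text
t 11.05 board xy [-95.9 190.7] z 102.0 toolx yaw 1.445 want 1.442 w 0.012059941583937247 F [ 0.2 -0.1  1.1] q [ 0.23  0.58  1.77 -0.04  0.74  0.39]
(66, -98, 120) tool delta [-289.5  161.4   -5.8]
```

View pics/i.png

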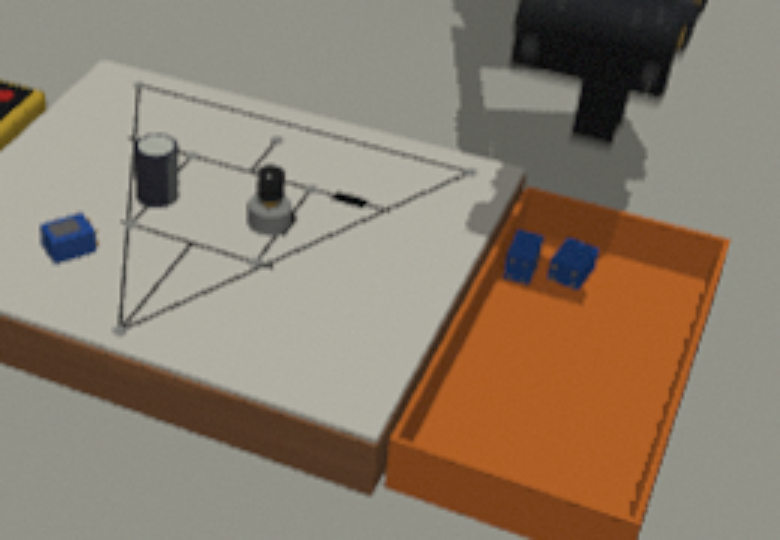

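Both near relays are in the tray. Next I'll lift well clear and travel over the pot and capacitor to the far relay.

Request:
{"fn": "play_rows", "kwargs": {"commands": [{"x": 0,"y": 0,"z": -30,"spin": 0},{"x": 0,"y": 10,"z": -30,"spin": 0},{"x": -40,"y": 25,"z": 0,"spin": 0},{"x": -40,"y": 25,"z": 0,"spin": 0},{"x": -40,"y": 25,"z": 0,"spin": 0},{"x": -40,"y": 25,"z": 0,"spin": 0},{"x": -40,"y": 25,"z": 0,"spin": 0},{"x": -40,"y": 20,"z": 0,"spin": 0}]}}

```text
time: 11.9
position: [0.6245, -0.0288, 0.1842]
tool_rot: [0.745, 0.667, 0.021, 0.028]
ft_force: [0.7, 0.6, 0.4]
grip_width: 0.012
```

Request:
{"fn": "play_rows", "kwargs": {"commands": [{"x": -30,"y": 5,"z": 0,"spin": 0},{"x": -10,"y": 0,"z": 0,"spin": 0},{"x": 0,"y": 0,"z": 0,"spin": 0}]}}

```text
time: 12.2
position: [0.6282, -0.076, 0.1848]
tool_rot: [0.747, 0.664, 0.022, 0.03]
ft_force: [0.1, -0.2, -0.2]
grip_width: 0.0122
```

```bash
python3 -c "
from h import *
st((66,-98,100),(66,-98,46))"
```

```text
t 12.2 board xy [ 72.4 -89.4] z 184.8 toolx yaw 1.453 want 1.442 w 0.012238953924840118 F [ 0.1 -0.2 -0.2] q [-0.3   0.55  1.51  0.01  1.01 -0.19]
(66, -98, 100) tool delta [ -7.9 -12.7  84.1]
(66, -98, 46) tool delta [ -7.5 -16.6 138. ]
```

Request:
{"fn": "play_rows", "kwargs": {"commands": [{"x": -6,"y": -5,"z": 25,"spin": 0.011},{"x": -2,"y": -4,"z": 25,"spin": 0},{"x": 0,"y": -3,"z": 25,"spin": 0},{"x": 0,"y": -3,"z": 25,"spin": 0},{"x": 0,"y": 0,"z": 15,"spin": 0},{"x": 0,"y": 0,"z": 0,"spin": 0}]}}

```text
time: 12.8
position: [0.6196, -0.0721, 0.0668]
tool_rot: [0.748, 0.662, 0.024, 0.028]
ft_force: [-0.1, -0.2, 0.5]
grip_width: 0.0118
```

```bash
python3 -c "
from h import *
st((66,-98,46))"
```

```text
t 12.8 board xy [ 63.3 -86.7] z 66.8 toolx yaw 1.449 want 1.442 w 0.011804552877686472 F [-0.1 -0.2  0.5] q [-0.3   0.71  1.61  0.02  0.75 -0.19]
(66, -98, 46) tool delta [-11.3   1.1  21. ]
```

Request:
{"fn": "play_rows", "kwargs": {"commands": [{"x": -9,"y": 0,"z": 0,"spin": 0.006},{"x": -3,"y": 0,"z": 10,"spin": 0},{"x": 0,"y": 2,"z": 9,"spin": 0},{"x": 0,"y": 0,"z": 3,"spin": 0},{"x": 0,"y": 0,"z": 0,"spin": 0}]}}

```text
time: 13.3
position: [0.6247, -0.0847, 0.0469]
tool_rot: [0.75, 0.66, 0.025, 0.031]
ft_force: [-1.1, -0.1, -0.3]
grip_width: 0.0122
```

```bash
python3 -c "
from h import *
st((66,-98,46),(66,190,46))
c=cams.camera('scene'); cv2.imwrite('pics/j.png',cv2.resize(c['img'][120:300,150:410,::-1],None,fx=3,fy=3))"
```

```text
t 13.3 board xy [ 70.  -98.5] z 46.9 toolx yaw 1.444 want 1.442 w 0.012205105672053188 F [-1.1 -0.1 -0.3] q [-0.32  0.74  1.61  0.02  0.71 -0.21]
(66, -98, 46) tool delta [ 0.5 -4.   0.6]
(66, 190, 46) tool delta [ 2.885e+02 -3.300e+00 -1.000e-01]
```

View pics/j.png

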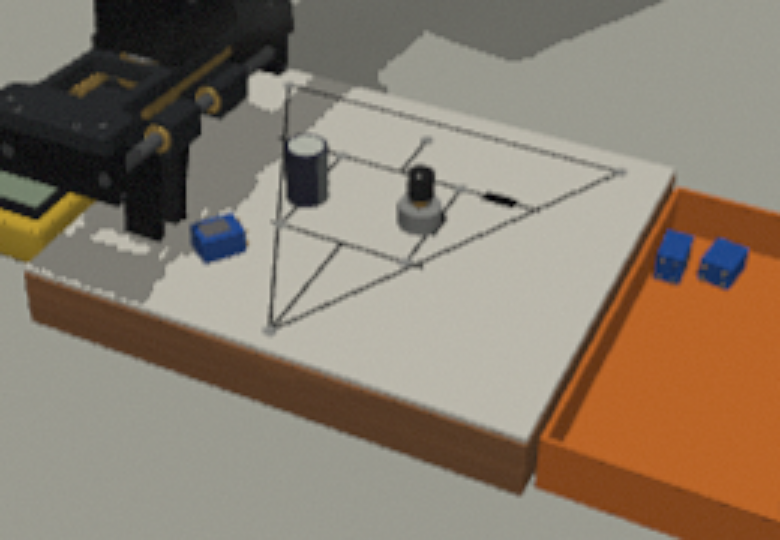

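Request:
{"fn": "play_rows", "kwargs": {"commands": [{"x": 8,"y": -3,"z": 0,"spin": 0},{"x": 8,"y": -1,"z": 0,"spin": 0},{"x": 8,"y": 0,"z": 0,"spin": 0},{"x": 10,"y": 0,"z": 0,"spin": 0},{"x": 10,"y": 0,"z": 0,"spin": 0},{"x": 10,"y": 0,"z": 0,"spin": 0},{"x": 10,"y": 0,"z": 0,"spin": 0},{"x": 10,"y": 0,"z": 0,"spin": 0}]}}

```text
time: 14.15
position: [0.6311, -0.0044, 0.0478]
tool_rot: [0.75, 0.66, 0.026, 0.032]
ft_force: [0.0, -0.4, 0.3]
grip_width: 0.0119
```

```bash
python3 -c "
from h import *
st((66,190,46))
c=cams.camera('scene'); cv2.imwrite('pics/k.png',cv2.resize(c['img'][120:300,150:410,::-1],None,fx=3,fy=3))"
```

```text
t 14.15 board xy [ 66.  -18.1] z 47.8 toolx yaw 1.444 want 1.442 w 0.011863358037975096 F [ 0.  -0.4  0.3] q [-0.18  0.74  1.61  0.    0.71 -0.06]
(66, 190, 46) tool delta [208.1   0.3   1.3]
```

View pics/k.png

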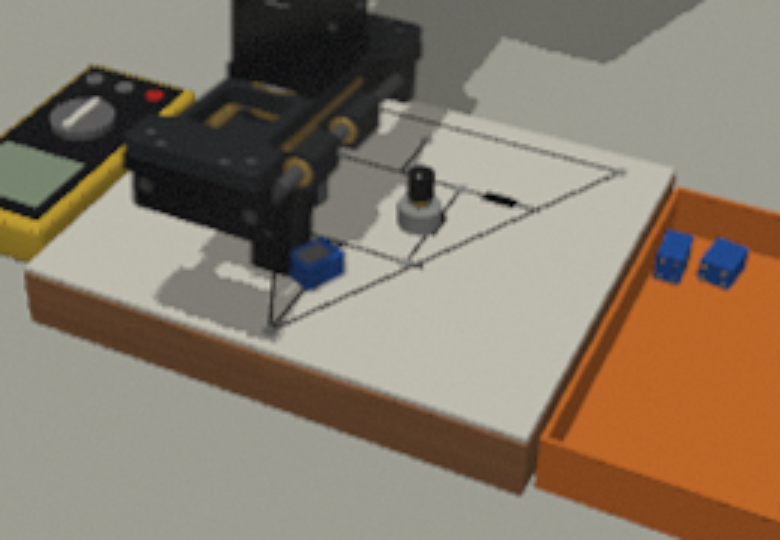

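Relay 2 is riding ahead of the fork, so I'll keep going.

Request:
{"fn": "play_rows", "kwargs": {"commands": [{"x": 10,"y": 0,"z": 1,"spin": 0},{"x": 10,"y": 0,"z": 0,"spin": 0},{"x": 10,"y": 0,"z": 0,"spin": 0},{"x": 10,"y": 0,"z": 0,"spin": 0},{"x": 10,"y": 0,"z": 0,"spin": 0},{"x": 10,"y": 0,"z": 0,"spin": 0},{"x": 10,"y": 0,"z": 0,"spin": 0},{"x": 10,"y": 0,"z": 0,"spin": 0}]}}

```text
time: 15.0
position: [0.6423, 0.0827, 0.0465]
tool_rot: [0.75, 0.66, 0.026, 0.032]
ft_force: [0.7, -0.3, 1.1]
grip_width: 0.0122
```

```bash
python3 -c "
from h import *
st((66,190,46))
c=cams.camera('scene'); cv2.imwrite('pics/l.png',cv2.resize(c['img'][120:300,150:410,::-1],None,fx=3,fy=3))"
```

```text
t 15.0 board xy [65.8 69.8] z 46.5 toolx yaw 1.444 want 1.442 w 0.01221836957613405 F [ 0.7 -0.3  1.1] q [-0.04  0.76  1.56 -0.01  0.74  0.1 ]
(66, 190, 46) tool delta [120.2   0.4   0.3]
```

View pics/l.png

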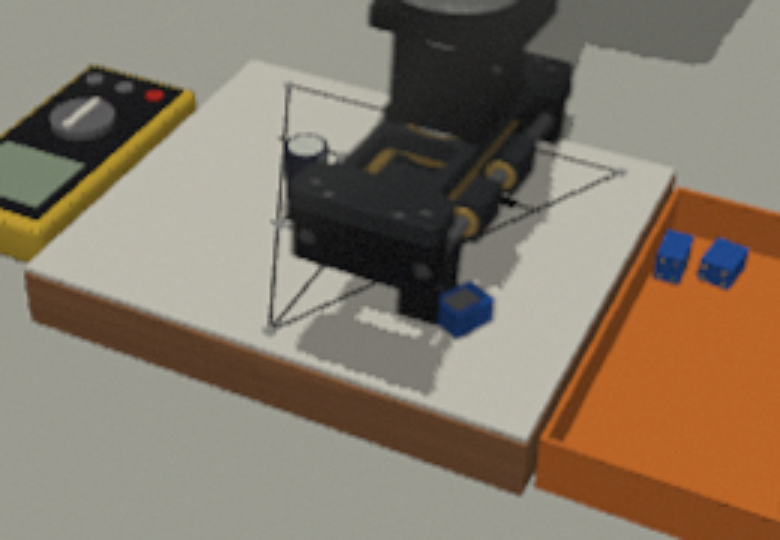

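Request:
{"fn": "play_rows", "kwargs": {"commands": [{"x": 10,"y": 0,"z": 0,"spin": 0},{"x": 10,"y": 0,"z": 0,"spin": 0},{"x": 10,"y": 0,"z": 0,"spin": 0},{"x": 10,"y": 0,"z": 0,"spin": 0},{"x": 10,"y": 0,"z": 0,"spin": 0},{"x": 10,"y": 0,"z": 0,"spin": 0},{"x": 10,"y": 0,"z": 0,"spin": 0},{"x": 10,"y": 0,"z": 0,"spin": 0}]}}

```text
time: 15.85
position: [0.6531, 0.17, 0.0462]
tool_rot: [0.75, 0.66, 0.027, 0.031]
ft_force: [0.0, -0.5, -0.7]
grip_width: 0.012
```

Request:
{"fn": "play_rows", "kwargs": {"commands": [{"x": 10,"y": 0,"z": 0,"spin": 0},{"x": 10,"y": 0,"z": 0,"spin": 0},{"x": 10,"y": 0,"z": 0,"spin": 0},{"x": 0,"y": 0,"z": -30,"spin": 0},{"x": 0,"y": 0,"z": -40,"spin": 0},{"x": 0,"y": 0,"z": -40,"spin": 0}]}}

```text
time: 16.45
position: [0.6435, 0.2063, 0.1503]
tool_rot: [0.749, 0.661, 0.02, 0.027]
ft_force: [0.6, 0.0, -0.3]
grip_width: 0.0126
```

```bash
python3 -c "
from h import *
st((66,190,46))
c=cams.camera('scene'); cv2.imwrite('pics/m.png',cv2.resize(c['img'][120:300,200:460,::-1],None,fx=3,fy=3))"
```

```text
t 16.45 board xy [ 51.1 192.5] z 150.3 toolx yaw 1.446 want 1.442 w 0.01261660350893155 F [ 0.6  0.  -0.3] q [ 0.16  0.65  1.41 -0.03  1.02  0.29]
(66, 190, 46) tool delta [ -2.    7.9 105.1]
```

View pics/m.png

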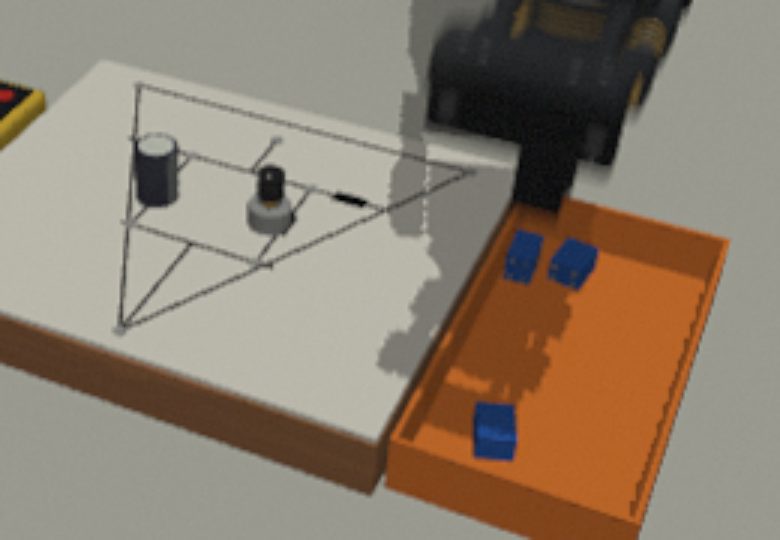

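All three relays are in the tray, at (525,257), (573,263) and (495,431) in this crop. I'll raise the arm, let things settle and check.

Request:
{"fn": "play_rows", "kwargs": {"commands": [{"x": 20,"y": 0,"z": -40,"spin": 0},{"x": 40,"y": 0,"z": -30,"spin": 0},{"x": 40,"y": 0,"z": 0,"spin": 0},{"x": 40,"y": 0,"z": 0,"spin": 0},{"x": 40,"y": 0,"z": 0,"spin": 0},{"x": 0,"y": 0,"z": 0,"spin": 0},{"x": 0,"y": 0,"z": 0,"spin": 0}]}}

```text
time: 17.2
position: [0.6668, 0.3948, 0.2343]
tool_rot: [0.75, 0.66, 0.031, 0.032]
ft_force: [-0.6, -0.8, -1.0]
grip_width: 0.0123
```

```bash
python3 -c "
from h import *
st(); look('n')"
```

```text
t 17.2 board xy [ 50.  382.4] z 234.3 toolx yaw 1.443 want 1.442 w 0.01234414698165519 F [-0.6 -0.8 -1. ] q [ 0.41  0.7   1.05 -0.04  1.31  0.54]
relay0 0.68 board [-3.  0.] [297. 259.]
relay0 0.49 board [-89. 184.] [22. 27.]
capacitor 0.61 board [  2. -39.] [27. 26.]
pot 0.74 board [-79. 163.] [15. 27.]
pot 0.46 board [-6. 34.] [24. 24.]
meter 0.73 board [  -4. -206.] [ 93. 179.]
```

View pics/n.png

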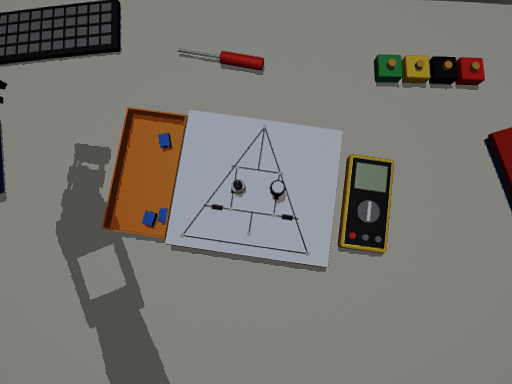

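```bash
python3 -c "
from h import *
print(robot.hand_in())"
```

```text
the job is handed in; nothing more can be done
None
```

All three relays are in the orange tray. I swept each one across the panel and over the left edge with the nearly closed fingers, and never gripped or lifted any of them. I handed the job in after about 17 s of the 64 s allowed.

- **Relays:** the last top picture shows all three inside the tray, at pixels (165,141), (150,219) and (163,215). The last one seems to lie on its side near the tray wall. I did not measure their heights, but the tray is deep enough that they should be well under the limit.
- **Bystanders:** the capacitor, pot and meter look upright and measure within about 2 mm of their first positions.
- **Robot:** the gripper was clear at 234 mm height when I handed in. Contact forces in the readings stayed around 1 N.

Some checks disagreed:
- **Detections:** in the last picture the network mislabelled the board as a relay and one tray relay as a pot. It detected only one relay as a relay, so the count of three comes from looking at the pictures.
- **Tool tilt:** the tool drifted up to about 5° during the moves, with no visible effect on the sweeps.

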